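# Open the double-latched blue battery case on the swap-meet table

### The job

Open the blue battery case for the buyers to look inside: slide its red latch aside so that the lid pops up ajar, push the yellow safety catch that appears under the lid's front edge all the way down, then swing the lid up and over until it stands fully open. Leave the grey case shut and the desk microphone standing where it is.

Things in the scene. Friction and masses are not known exactly. Their poses are not given: they have to be found in the camera images.
- blue_case: blue case fixed on the table, 190 (x) x 180 (y) mm, 100 high shut. Origin: centre of its underside; x points from latch side (front) to hinge side, y along the front, z up. Lid 200 mm wide, 8 thick, from x = -95 (front edge) to 85, its underside 92 up. Hinge axis along y at x = 70, z = 30. Front wall only 68 high. Once the lid is ajar, the yellow pad is open from above.
- blue_lid (a joint): its lid's angle, rad: 0 shut, 1.65 fully open at its stop. Latch released: a spring raises it in 1 to 1.5 s until the catch stops it at about 0.64. Catch pressed: it rises only to about 0.7. Then push its front edge towards the hinge side with a fingertip, 1 to 3 N; past about 1.05 it falls open by itself and stays.
- blue_lid_edge (a point): middle of the upper front edge of the blue lid (a 6 mm black strip lies on top behind it), 180 mm from the hinge axis: 100 mm above the table when shut, about 185 mm when ajar and then some 75 mm further back; free to rise it stands about 190 mm up at x = -10 mm of the case.
- blue_stud (a point): top centre of the red stud (14 x 14 mm, 24 tall) of the blue case's latch, 130 mm above the table, at x = -113, y = -20 mm of the case. It stands on a 28 (x) x 22 (y) mm steel block, top 106 above the table. It slides along the case's -y, 34 mm to its stop, with 2 to 3 N of friction, stays where put and frees the lid after about 23 mm.
- blue_pad (a point): top centre of the yellow pad (24 mm in x, 36 in y) of the blue case's catch, at x = -78, y = 50 mm of the case, 88 mm above the table, hidden under the lid until it is ajar. Pressed straight down with 3 to 5 N it goes 16 mm to its stop (72 mm above the table) and stays down; the lid is free after about 12 mm.
- grey_lid (a joint): lid angle of the grey case, a twin in grey beside the blue one (same size, red stud and mechanism): 0 shut. To be left shut.
- desk_mic: loose desk microphone, 160 mm tall, on a round black foot of 70 mm diameter, standing beyond the cases; origin: centre of its underside, z up. To be left alone.

How it is judged (in metres and radians):
On the way, in this order (a step that is already met when the one before it is completed fails the run):
1. the latch is released and the lid has popped up ajar, the catch still up (value of joint blue_lid above 0.5 rad and z of blue_pad in the frame of blue_case above 0.083 m), for 0.1 s.
2. the hidden catch is pushed down (z of blue_pad in the frame of blue_case below 0.076 m), for 0.1 s.
At the end, for the whole second after the job is handed in: The blue case's lid stands open past 1.4 rad (80 degrees) and at rest; the grey case's lid is shut (below 0.1 rad); the desk microphone is upright (within 0.2 rad) and within 30 mm of where it was (value of joint blue_lid above 1.4 rad and velocity of joint blue_lid below 0.1 rad/s and value of joint grey_lid below 0.1 rad and angle between desk_mic's own z axis and vertical below 0.2 rad and distance of desk_mic from where it was at the start of the episode below 0.03 m); the robot touches nothing.
It fails at once if the grey case is opened (value of joint grey_lid above 0.1 rad).
It fails at once if the desk microphone is knocked over or moved by more than 30 mm (angle between desk_mic's own z axis and vertical above 0.4 rad or distance of desk_mic from where it was at the start of the episode above 0.03 m).
It also fails if it takes over 48 s, if anything falls off the work surface, if the arm or the gripper's body presses on something with over 40 N, if the wrist force passes 120 N, or if a joint passes its speed limit or range.

### The arm

A 6-joint arm with a two-finger parallel gripper is mounted at the origin on the work surface. World frame = base frame: x ahead of the robot, y to its left, z up, the work surface at z = 0. Lengths are in mm, angles in degrees, forces in N, time in s.
With the tool pointing down it reaches from about 300 to 850 mm from the base axis. Payload 4.2 kg.
Tool frame: the origin (TCP) lies midway between the tips of the shut fingers; the grasp point (between the pads) lies 19 mm behind it; x points along the fingers, y is the direction in which the jaws open and shut, and the axes are right-handed (so a half turn about x gives the same grasp; the last joint's range is limited). The gripper opens to 91 mm and grips with 3 to 60 N. Pads are 32 mm wide; open, the fingers measure 118 mm over their backs; the gripper's body (76 mm by 178 mm) begins 60 mm behind the grasp point.
Start: joints at [-70.417, 18.312, 89.639, -0, 72.044, -1.146], TCP at [203.53, -537.791, 213.976] pointing down, gripper open.
Joint ranges: [-177.97, 177.97], [-48.28, 115.42], [12.27, 149.76], [-77.06, 257.06], [2.81, 150.46], [-146.56, 146.56]. Speed limits (degrees/s): [147.25, 147.25, 180, 180, 180, 180].

### API

Orientations are given as [roll, pitch, yaw] about the fixed x, y, z axes, in that order (R = Rz(yaw) Ry(pitch) Rx(roll)).
In Python, from workcell import * gives the robot as it stands.
- The arm moves only by the shell command python3 -m handwheel 'ROWS' [FORCE]. ROWS is a JSON object of lists of equal length, an entry for each row: "gripper": the closure, from 0 (fully open) to 1 (shut); "offset": the shift along the tool's x, y, z in mm, a list of three; "rot": the turn, a rotation vector about the tool's x, y, z in degrees, a list of three. A call has 1 to 5 rows; each row is the pose to reach, as a shift and turn from the pose commanded when the call began, along the tool's axes at that moment; what a row does not reach only later rows make up. A row lasts 1/12 s, in which the tool goes at most 41.7 mm and 7.16 degrees, less where a joint would pass 70% of its speed; a pose out of reach is approached as far as the arm can. A call with a gripper value outside its range is refused whole. The fingers move at their own pace and stop on an object; FORCE is the grip in N (left out, the last holds). Time passes only in rows, so rows that repeat a pose let the fingers close. It gives the time, the measured TCP pose, the force and the opening at its end, in the units of the state.
- state(): the state, without advancing time (a new reading comes with each control period).
- grab_frame(name): name is "scene" or "top" or "wrist"; returns the picture (480x640x3 uint8, red, green, blue); there is no depth.
- camera_params(name): a dict with "fx", "fy", "cx", "cy" (pixels), "k1" (the pictures are not rectified: a ray, as slopes to the right and down, at radius r is drawn at 1 + k1 r^2 times it, then the intrinsics apply), "position" and "attitude" of the camera in the world; the wrist camera has in their place "hand_eye" (4x4, takes a point from camera to tool coordinates, whose origin is the TCP and whose axes are the tool frame's). Camera axes: x right, y up, looking along -z (the intrinsics and any distortion apply to the point x, -y, -z); pixel columns grow to the right and rows downward; lengths in mm; the calibration is good to about 2 mm. A picture is of the moment at which its call begins: read the wrist's pose just before it. camera_params takes no time and is no camera call.
- job_done(): hands the job in, once; it reports no verdict.
The state is a dict: "time_s": time; "qpos": joint angles; "qvel": joint speeds; "effort": joint torques, N m; "ee_pos": TCP position; "ee_rot": TCP orientation; "force": force on the tool from outside, world axes, zero at the start; "torque": the same for the moment, N m; "gripper_width": finger opening in mm.
Only numpy, scipy, OpenCV 4.12 (cv2) and the standard library are available. Lean on these libraries where they do the work, as an engineer would, in place of code of your own. Each camera call takes 0.05 s, during which the arm holds its last target.

## Working session

There is one attempt and no reset: what is moved stays moved. The work goes in short steps, Python scripts to look and compute and a shell command to move; the robot and the scene stay as the last step left them, time stands still between calls to the robot, and variables do not carry over. Pictures are saved under pics/ and viewed, and the job is handed in when it is done.

```bash
ls; mkdir -p pics
python3 - <<'E'
from workcell import *
import cv2
s=state();print(s)
for n in("scene","top","wrist"):
    cv2.imwrite(f"pics/{n}0.png",grab_frame(n)[:,:,::-1]);print(n,camera_params(n))
E
```

```text
pics
{'time_s': 0.0, 'qpos': array([-7.04134393e+01,  1.83512741e+01,  8.97074329e+01, -2.48083062e-03,
        7.20433929e+01, -1.14566089e+00]), 'qvel': array([-0.05188765, -0.02476166, -0.0067953 , -0.07903861,  0.12868369,
       -0.0895971 ]), 'effort': array([ 2.18844660e-03, -4.12457657e+01, -2.31970632e+01,  7.31473952e-02,
        4.57364798e-02, -1.43874754e-04]), 'ee_pos': array([ 203.36856519, -537.28597325,  213.11700429]), 'ee_rot': array([-89.82229796,  89.89787287, 110.91069057]), 'force': array([-0.60442162,  0.3533449 , -0.05726845]), 'torque': array([ 0.02484345,  0.04884922, -0.02682684]), 'gripper_width': 91.26461296276182}
scene {'fx': 519.2630817028921, 'fy': 519.2630817028921, 'cx': 314.96379512824916, 'cy': 236.37595798771946, 'k1': -0.1500164742531061, 'position': array([953.14803112, 566.24635522, 776.20794922]), 'attitude': array([ 46.43554731,   0.89080631, 145.84674145])}
top {'fx': 476.59836309160943, 'fy': 476.59836309160943, 'cx': 325.62976475921477, 'cy': 240.68044838547578, 'k1': 0.038256486970649345, 'position': array([ 5.25081596e+02, -4.03303340e-01,  9.75882868e+02]), 'attitude': array([  2.95529281,  -1.51941319, -90.70326476])}
wrist {'fx': 372.10828459258903, 'fy': 372.10828459258903, 'cx': 321.16417249160816, 'cy': 241.02432654072004, 'k1': 0.01507083501914742, 'hand_eye': array([[-8.32291948e-05,  2.43069097e-01, -9.70008973e-01,
        -1.70782902e+02],
       [ 9.99999841e-01,  5.60431341e-04,  5.46328540e-05,
        -8.82426608e-01],
       [ 5.56902988e-04, -9.70008814e-01, -2.43069105e-01,
        -6.71327496e+01],
       [ 0.00000000e+00,  0.00000000e+00,  0.00000000e+00,
         1.00000000e+00]])}
```

View pics/top0.png

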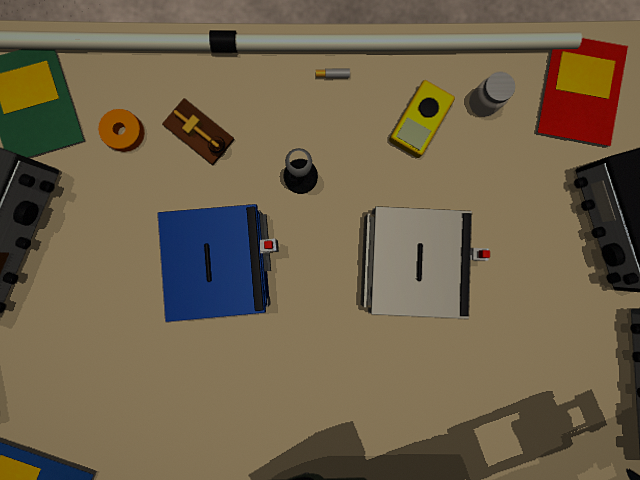

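View pics/scene0.png

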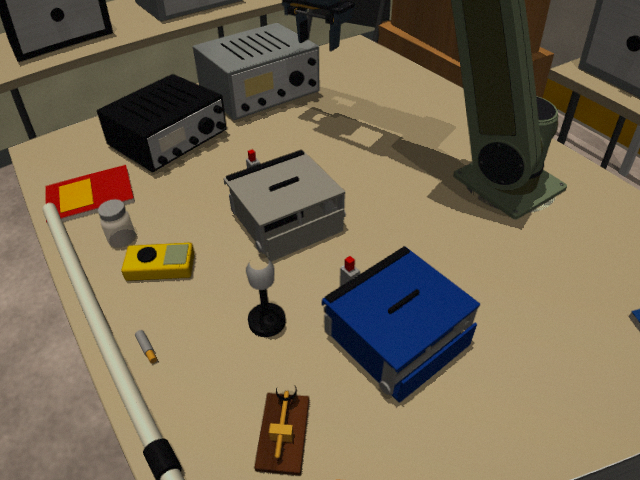

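The top view shows the blue case with its lid's black front strip to the right (~(257,258)) and its stud at (268,244). The mic is at (299,171), and the grey case lies to the right. So the blue case's front faces world -y and the latch slides away from the robot. Next I measure the positions.

```bash
cat > h.py <<'E'
import numpy as np,cv2
from scipy.spatial.transform import Rotation as R
from workcell import *
def ray(name,px,s=None):
    p=camera_params(name)
    K=np.array([[p['fx'],0,p['cx']],[0,p['fy'],p['cy']],[0,0,1]])
    u=cv2.undistortPoints(np.array([[px]],float),K,np.array([p['k1'],0,0,0]))[0,0]
    d=np.array([u[0],-u[1],-1.])
    if name=='wrist':
        T=p['hand_eye'];Rt=R.from_euler('xyz',s['ee_rot'],degrees=True).as_matrix()
        return Rt@T[:3,3]+s['ee_pos'],Rt@T[:3,:3]@d
    return p['position'],R.from_euler('xyz',p['attitude'],degrees=True).as_matrix()@d
def onz(name,px,z,s=None):
    o,d=ray(name,px,s);return o+d*(z-o[2])/d[2]
def tri(a,b):
    (o1,d1),(o2,d2)=a,b
    A=np.c_[d1,-d2];t=np.linalg.lstsq(A,o2-o1,rcond=None)[0]
    p,q=o1+t[0]*d1,o2+t[1]*d2;return (p+q)/2,np.linalg.norm(p-q)
def blobs(im,lo,hi,amin=20):
    h=cv2.cvtColor(im,cv2.COLOR_RGB2HSV)
    n,l,st,c=cv2.connectedComponentsWithStats(cv2.inRange(h,np.array(lo),np.array(hi)))
    return [(st[i],c[i],l==i) for i in range(1,n) if st[i][4]>=amin]
E
python3 - <<'E'
from h import *
for n in('top','scene'):
    im=cv2.imread(f'pics/{n}0.png')[:,:,::-1].copy()
    for lo,hi in(((0,150,80),(8,255,255)),((172,150,80),(180,255,255))):
        for st,c,m in blobs(im,lo,hi): print(n,'red',st,c.round(1), onz(n,c,130 if n=='top' else 124).round(1))
    for st,c,m in blobs(im,(105,150,40),(125,255,255),1500):
        r=cv2.minAreaRect(np.argwhere(m)[:,::-1].astype(np.float32));print(n,'blue',st,r)
        b=cv2.boxPoints(r)
        print(b.round(0).tolist(),[onz(n,x,100).round(0).tolist() for x in b])
im=cv2.imread('pics/top0.png');cv2.imwrite('pics/z.png',cv2.resize(im[190:340,140:340],None,fx=4,fy=4,interpolation=cv2.INTER_NEAREST))
E
```

```text
top red [ 538   38   90  108 4916] [582.6  99.1] [ 819.5 -490.7  130. ]
top red [264 241   8   8  54] [267.6 244. ] [563.7  79.4 130. ]
top red [483 250   7   8  50] [486.1 253.4] [ 542.7 -309.4  130. ]
top blue [ 158  204  108  118 9782] ((211.63232421875, 262.4467468261719), (109.37079620361328, 101.75563049316406), 85.18644714355469)
[[156.0, 212.0], [258.0, 204.0], [267.0, 313.0], [166.0, 321.0]] [[625.0, 283.0, 100.0], [640.0, 100.0, 100.0], [440.0, 84.0, 100.0], [428.0, 266.0, 100.0]]
scene red [248 149   7   5  27] [250.9 151.3] [ 538.8 -316.6  124. ]
scene red [  45  165   89   53 1877] [ 95.8 188.8] [ 873.  -393.3  124. ]
scene red [345 256  10   8  51] [349.6 259.5] [560.   76.1 124. ]
scene blue [ 322  249  158  123 9241] ((399.75006103515625, 302.75006103515625), (113.84419250488281, 110.30865478515625), 45.0)
[[321.0, 302.0], [399.0, 224.0], [479.0, 304.0], [401.0, 382.0]] [[644.0, 108.0, 100.0], [410.0, 35.0, 100.0], [430.0, 267.0, 100.0], [634.0, 303.0, 100.0]]
```

View pics/z.png

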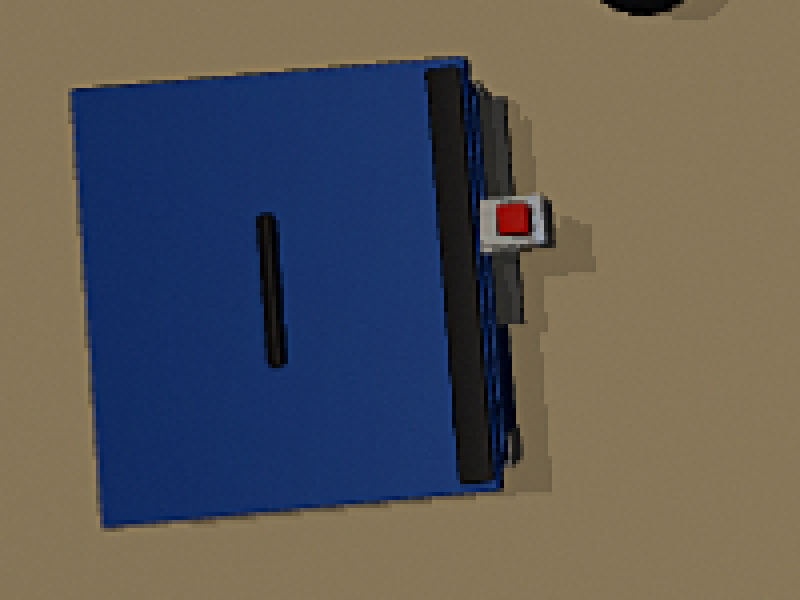

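The enlarged view shows the lid corners at crop (71,88), (466,57), (500,488), (104,527). The red stud is at crop (513,219) on its white block.

Run:
```python
from h import *
C=np.array([(71,88),(466,57),(500,488),(104,527)])/4+[140-.4,190-.4]
P=np.array([onz('top',c,100) for c in C]);print(P.round(1), [np.linalg.norm(P[i]-P[i-3])for i in range(4)])
# lid corners case: BL(85,-100),(−95,−100),(−95,100),(85,100)
Q=np.array([(85,-100),(-95,-100),(-95,100),(85,100),(-113,-20)],float)
st=onz('top',(267.6,244),130)
W=np.vstack([P,st])[:,:2]
q=Q-Q.mean(0);w=W-W.mean(0)
a=np.arctan2((q[:,0]*w[:,1]-q[:,1]*w[:,0]).sum(),(q*w).sum())
Rm=np.array([[np.cos(a),-np.sin(a)],[np.sin(a),np.cos(a)]]);t=W.mean(0)-Rm@Q.mean(0)
print('yaw',np.degrees(a),'t',t,'res',(W-(Q@Rm.T+t)).round(1).tolist())
s=state()
o,d=ray('scene',(349.6,259.5));
print('stud tri',tri(ray('top',(267.6,244)),ray('scene',(350,258))))
f=lambda x,y:(Rm@[x,y]+t).round(1)
for n,p in dict(stud=(-113,-20),push0=(-124,25),pad=(-82,50),edge=(-10,0)).items():print(n,f(*p))
m=onz('top',(300,178),10);print('mic',m, Rm.T@(m[:2]-t))
Rt=R.from_euler('xyz',s['ee_rot'],degrees=True).as_matrix();print(Rt.round(3))
np.savez('case.npz',a=a,t=t,R=Rm)
```

```text
[[626.4 281.6 100. ]
 [639.2 102.9 100. ]
 [442.1  88.4 100. ]
 [427.8 265.6 100. ]] [np.float64(179.20255368472874), np.float64(197.63796664054308), np.float64(177.84227321434662), np.float64(199.20088977571663)]
yaw 94.50106670896021 t [533.78735845 189.80867831] res [[-0.4, -0.8], [-1.7, -0.1], [0.6, 1.1], [0.4, -1.1], [1.1, 0.7]]
stud tri (array([563.04776165,  79.63942279, 132.68785238]), np.float64(1.3966532343247053))
stud [562.6  78.7]
push0 [518.6  64.2]
pad [490.4 104.1]
edge [534.6 179.8]
mic [703.20577276  24.07973928  10.        ] [-178.51336992 -155.88988772]
[[-0.     0.354 -0.935]
 [ 0.001 -0.935 -0.354]
 [-1.    -0.001 -0.   ]]
```

```bash
cat > rel.py <<'E'
# usage: rel.py casex casey z -> tool offset from current to a case-frame target with tool y along case -y, tool down
import sys
from h import *
c=np.load('case.npz');x,y,z=map(float,sys.argv[1:4])
s=state();Rt=R.from_euler('xyz',s['ee_rot'],degrees=True).as_matrix()
T=np.r_[c['R']@[x,y]+c['t'],z]
ty=np.r_[-c['R'][:,1],0];tx=np.array([0,0,-1.]);Rg=np.c_[tx,ty,np.cross(tx,ty)]
print('off',(Rt.T@(T-s['ee_pos'])).round(1),'rot',np.degrees(R.from_matrix(Rt.T@Rg).as_rotvec()).round(2))
print('case',(c['R'].T@(s['ee_pos'][:2]-c['t'])).round(1),'z',s['ee_pos'][2].round(1),'F',s['force'].round(2),'t',s['time_s'])
E
python3 -m handwheel '{"gripper":[1,1,1,1,1],"offset":[[0,-27,-30],[0,-54,-60],[0,-81,-90],[0,-108,-120],[0,-134,-150]],"rot":[[-7,0,0],[-14,0,0],[-21,0,0],[-28,0,0],[-35,0,0]]}' 20; python3 rel.py -124 30 200
```

```text
time_s: 0.57
ee_pos: [296.6, -357.4, 213.7]
ee_rot: [-128.0, 90.0, 108.1]
force: [0.7, -0.2, 0.1]
gripper_width: 60.5
off [  13.9  -55.4 -470.6] rot [-3.847e+01 -3.000e-02  2.000e-02]
case [-526.9  279.4] z 213.7 F [ 0.69 -0.15  0.08] t 0.5667
```

```bash
python3 -m handwheel '{"gripper":[1,1,1,1,1],"offset":[[0,-5,-39],[0,-10,-78],[0,-15,-117],[0,-20,-156],[0,-23,-195]],"rot":[[-6,0,0],[-12,0,0],[-18,0,0],[-24,0,0],[-30,0,0]]}'; python3 rel.py -124 30 200
```

```text
time_s: 0.98
ee_pos: [387.2, -183.3, 213.9]
ee_rot: [-61.8, 90.0, -155.8]
force: [1.2, 0.0, 0.2]
gripper_width: 27.3
off [  13.9  108.9 -255.3] rot [-8.49  0.    0.01]
case [-360.4  175.4] z 213.9 F [1.16 0.   0.16] t 0.9833
```

```bash
python3 -m handwheel '{"gripper":[1,1,1,1,1],"offset":[[0,16,-36],[0,31,-72],[5,47,-108],[9,62,-145],[9,78,-182]],"rot":[[-2,0,0],[-4,0,0],[-6,0,0],[-8,0,0],[-8.5,0,0]]}'; python3 rel.py -124 30 200
```

```text
time_s: 1.4
ee_pos: [478.2, -7.6, 204.2]
ee_rot: [-87.1, 89.9, -172.8]
force: [1.2, -0.7, -0.7]
gripper_width: 0.5
off [  4.1  40.7 -68.6] rot [-0.18  0.    0.1 ]
case [-192.4   70.9] z 204.2 F [ 1.18 -0.66 -0.69] t 1.4
```

```bash
python3 -m handwheel '{"gripper":[1,1,1,1,1],"offset":[[0,12,-23],[4,24,-46],[4,40,-68],[25,48,-68],[50,48,-68]],"rot":[[0,0,0],[0,0,0],[0,0,0],[0,0,0],[0,0,0]]}'; python3 rel.py -124 22 113;python3 - <<'E'
from h import *
cv2.imwrite('pics/t1.png',grab_frame('top')[:,:,::-1]);cv2.imwrite('pics/s1.png',grab_frame('scene')[:,:,::-1])
E
```

```text
time_s: 1.82
ee_pos: [524.5, 63.5, 155.7]
ee_rot: [91.1, 89.7, 5.5]
force: [0.9, -0.3, -1.3]
gripper_width: 0.7
off [42.7 -3.1 -1.2] rot [-0.12 -0.01 -0.35]
case [-125.2   19.2] z 155.7 F [ 0.85 -0.34 -1.32] t 1.8167
```

View pics/s1.png

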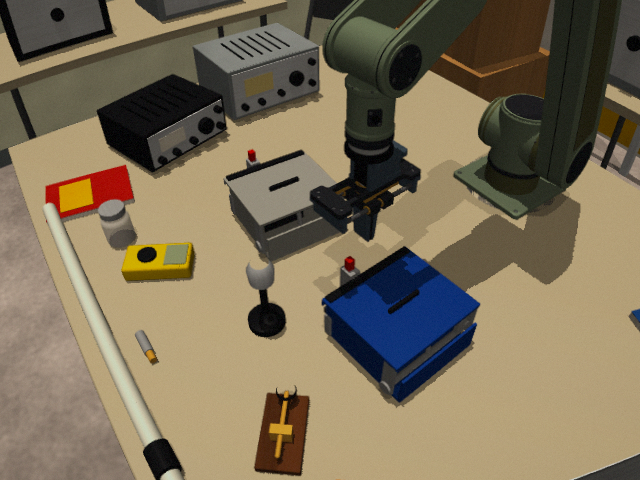

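The scene view shows the closed fingertip (370,235) on the robot side of the blue stud (349,262), clear of the mic (262,275) and the lid. I'll go down.

```bash
python3 -m handwheel '{"gripper":[1,1,1,1],"offset":[[15,-3,0],[30,-3,0],[42,-3,0],[42,-3,0]],"rot":[[0,0,0],[0,0,0],[0,0,0],[0,0,0]]}'; python3 rel.py -124 -32 113
```

```text
time_s: 2.25
ee_pos: [516.9, 61.1, 111.8]
ee_rot: [-87.3, 89.8, -173.1]
force: [-0.2, -0.8, -0.0]
gripper_width: 0.5
off [-1.4 58.9 -3.3] rot [-0.31  0.01  0.22]
case [-127.   27.] z 111.8 F [-0.21 -0.77 -0.02] t 2.25
```

```bash
python3 -m handwheel '{"gripper":[1,1,1,1,1],"offset":[[0,12,-3],[-1,24,-3],[-1,31,-3],[-1,38,-3],[-1,44,-3]],"rot":[[0,0,0],[0,0,0],[0,0,0],[0,0,0],[0,0,0]]}'; python3 rel.py -124 -32 113
```

```text
time_s: 2.67
ee_pos: [562.2, 67.6, 114.8]
ee_rot: [-61.9, 90.0, -147.7]
force: [-2.3, -0.1, 2.6]
gripper_width: 0.2
off [ 1.8 13.2 -0.1] rot [-0.28  0.    0.01]
case [-124.   -18.8] z 114.8 F [-2.33 -0.06  2.64] t 2.6667
```

Contact shows about 2.3 N, as expected. I'll continue to about 31 mm of slide.

```bash
python3 -m handwheel '{"gripper":[1,1,1,1],"offset":[[0,4,0],[0,8,0],[0,12,0],[0,12,0]],"rot":[[0,0,0],[0,0,0],[0,0,0],[0,0,0]]}'; python3 rel.py -124 -32 113
python3 -m handwheel '{"gripper":[1,1,1,1,1],"offset":[[0,-3,0],[0,-6,0],[0,-10,0],[-30,-10,4],[-60,-10,8]],"rot":[[0,0,0],[0,0,0],[0,0,0],[0,0,0],[0,0,0]]}';python3 - <<'E'
from h import *
cv2.imwrite('pics/s2.png',grab_frame('scene')[:,:,::-1])
cv2.imwrite('pics/w2.png',grab_frame('wrist')[:,:,::-1])
E
```

```text
time_s: 3.0
ee_pos: [574.9, 68.7, 114.0]
ee_rot: [85.2, 89.9, -0.6]
force: [0.1, 0.2, -0.6]
gripper_width: 0.2
off [1.  0.5 0. ] rot [-0.28  0.01 -0.07]
case [-124.   -31.5] z 114.0 F [ 0.06  0.2  -0.56] t 3.0
time_s: 3.42
ee_pos: [562.5, 59.8, 172.8]
ee_rot: [-88.6, 89.7, -174.4]
force: [1.4, -0.2, 0.3]
gripper_width: 0.4
```

View pics/s2.png

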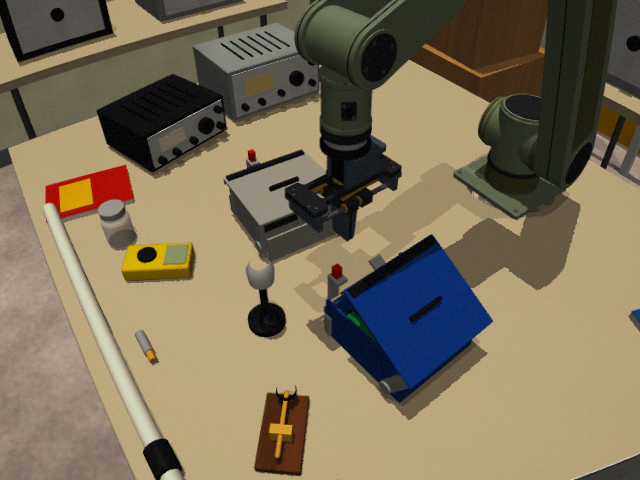

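View pics/w2.png

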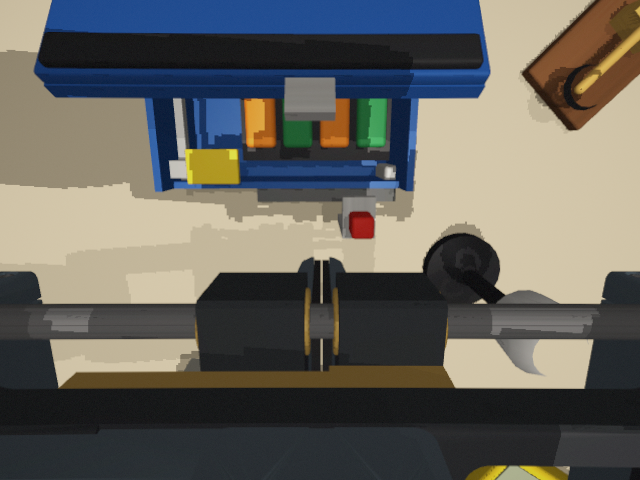

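The lid is ajar. In the wrist view the yellow pad is at (213,166), the stud has slid to (361,225), and a steel keeper hangs from the middle of the lid at (310,98). I'll locate the pad.

```bash
python3 - <<'E'
from h import *
c=np.load('case.npz');s=state();im=grab_frame('wrist');cv2.imwrite('pics/w3.png',im[:,:,::-1])
for st,cc,m in blobs(im,(22,150,100),(35,255,255),300):
    for z in(88,):
        p=onz('wrist',cc,z,s);print(st,cc.round(1),p.round(1),'case',(c['R'].T@(p[:2]-c['t'])).round(1))
print(onz('wrist',(361,216),130,s))
E
python3 rel.py -83 50 160
```

```text
[ 184  149   55   36 1830] [211.  166.7] [487.5 110.   88. ] case [-75.9  52.4]
[466 465  43  15 406] [488.3 472.7] [ 724.  -130.5   88. ] case [-334.2 -164.5]
[518 466  49  14 464] [543.8 472.6] [ 771.1 -126.8   88. ] case [-334.2 -211.7]
[588.33707631  90.38274232 130.        ]
off [ 16.1 -72.1 -48.7] rot [-0.29  0.   -0.34]
case [-132.1  -21.8] z 176.5 F [ 0.4  -0.26  0.34] t 3.5667
```

View pics/w3.png

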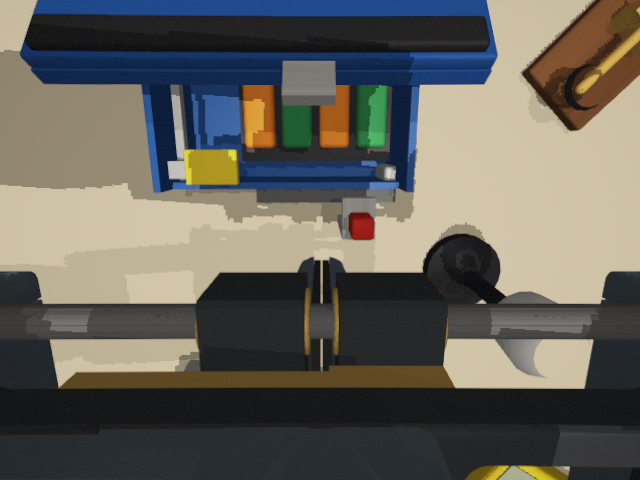

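The pad is measured at case (-76, 52) against (-78, 50) nominal, so the fit holds. I'll tilt 8° so the gripper body clears the lid keeper, and move above the pad.

```bash
python3 -m handwheel '{"gripper":[1,1,1,1,1],"offset":[[0,-20,0],[0,-45,-10],[8,-72,-22],[16,-72,-36],[16,-72,-47]],"rot":[[0,3,0],[0,6,0],[0,8,0],[0,8,0],[0,8,0]]}'; python3 rel.py -84 50 100;python3 - <<'E'
from h import *
cv2.imwrite('pics/s4.png',grab_frame('scene')[:,:,::-1])
cv2.imwrite('pics/w4.png',grab_frame('wrist')[:,:,::-1])
E
```

```text
time_s: 3.98
ee_pos: [486.1, 101.4, 155.8]
ee_rot: [-177.9, 82.0, 96.2]
force: [0.2, -0.0, 0.3]
gripper_width: 0.1
off [55.3  4.7  7.3] rot [-0.37 -7.99  0.27]
case [-84.4  54.5] z 155.8 F [ 0.17 -0.04  0.26] t 3.9833
```

View pics/s4.png

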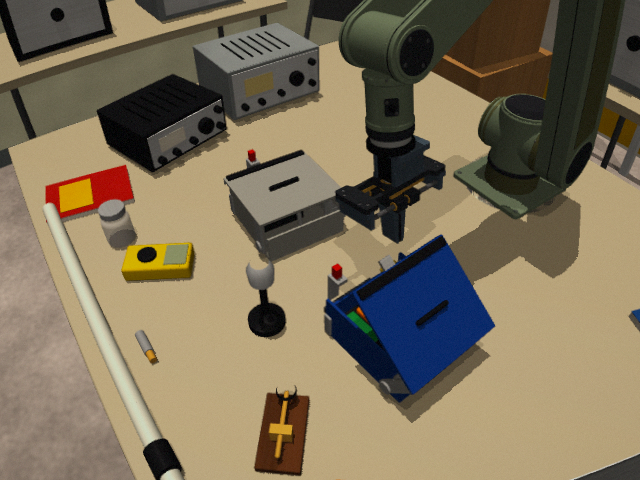

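View pics/w4.png

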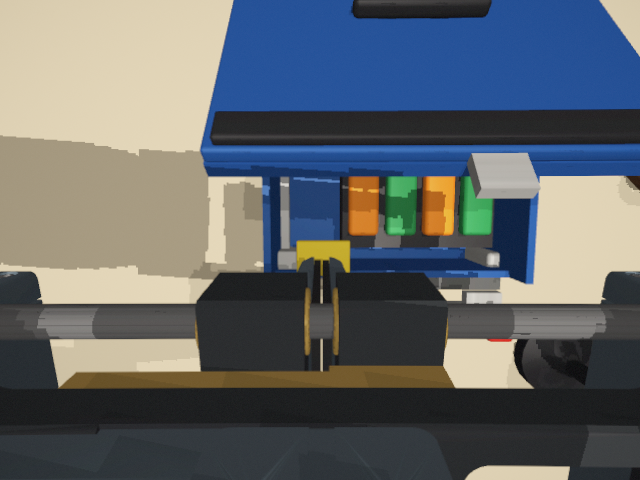

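The wrist view shows the fingers lined up with the pad (323,255) and the keeper well off to the right. I'll descend.

```bash
python3 -m handwheel '{"gripper":[1,1,1,1,1],"offset":[[15,4,2],[30,4,4],[45,4,6],[55,4,7.4],[59,4,8]],"rot":[[0,0,0],[0,0,0],[0,0,0],[0,0,0],[0,0,0]]}'; python3 rel.py -84 50 72
```

```text
time_s: 4.5
ee_pos: [493.2, 102.0, 96.9]
ee_rot: [-179.1, 82.0, 95.1]
force: [-0.2, 0.2, 0.6]
gripper_width: 0.6
off [24.8 -2.6  3.1] rot [-0.25 -7.97  0.11]
case [-84.4  47.4] z 96.9 F [-0.19  0.18  0.64] t 4.5
```

```bash
python3 -m handwheel '{"gripper":[1,1,1,1,1],"offset":[[5,-2,0.7],[9,-2,1.3],[13,-2,1.9],[16,-2,2.3],[19,-2,2.6]],"rot":[[0,0,0],[0,0,0],[0,0,0],[0,0,0],[0,0,0]]}'; python3 rel.py -84 50 72
```

```text
time_s: 4.92
ee_pos: [491.7, 101.9, 79.5]
ee_rot: [179.5, 82.0, 93.8]
force: [-0.2, -2.1, 2.5]
gripper_width: 0.8
off [ 7.5 -1.1  0.7] rot [-0.26 -7.98 -0.08]
case [-84.3  48.9] z 79.5 F [-0.2  -2.08  2.48] t 4.9167
```

```bash
python3 -m handwheel '{"gripper":[1,1,1,1],"offset":[[3,0,0.3],[5,0,0.6],[7,0,0.8],[7,0,0.8]],"rot":[[0,0,0],[0,0,0],[0,0,0],[0,0,0]]}'; python3 rel.py -84 50 72
```

```text
time_s: 5.25
ee_pos: [491.7, 101.9, 72.3]
ee_rot: [179.7, 82.0, 93.9]
force: [-0.7, -2.3, 5.4]
gripper_width: 0.6
off [ 0.4 -1.1 -0.3] rot [-0.26 -7.97 -0.06]
case [-84.3  48.9] z 72.3 F [-0.74 -2.3   5.36] t 5.25
```

```bash
python3 -m handwheel '{"gripper":[1,1,1],"offset":[[1,0,0.1],[1.5,0,0.2],[1.5,0,0.2]],"rot":[[0,0,0],[0,0,0],[0,0,0]]}'; python3 rel.py -84 50 72
```

```text
time_s: 5.5
ee_pos: [491.7, 101.9, 71.8]
ee_rot: [179.5, 82.0, 93.8]
force: [-2.7, -3.7, 10.1]
gripper_width: 0.6
off [-0.1 -1.1 -0.4] rot [-0.24 -7.97 -0.08]
case [-84.4  48.9] z 71.8 F [-2.7  -3.67 10.12] t 5.5
```

The force is rising at 71.8 mm, so the catch is on its stop. I'll withdraw upwards.

```bash
python3 -m handwheel '{"gripper":[1,1,1,1,1],"offset":[[-10,0,-1.4],[-30,0,0],[-55,0,0],[-80,0,0],[-95,0,0]],"rot":[[0,0,0],[0,0,0],[0,-2,0],[0,-5,0],[0,-8,0]]}'; python3 rel.py -50 45 166;python3 - <<'E'
from h import *
cv2.imwrite('pics/s5.png',grab_frame('scene')[:,:,::-1])
cv2.imwrite('pics/w5.png',grab_frame('wrist')[:,:,::-1])
E
```

```text
time_s: 5.92
ee_pos: [493.5, 88.7, 167.5]
ee_rot: [64.7, 89.7, -21.1]
force: [-0.5, 0.0, -0.4]
gripper_width: 0.5
off [  1.5   2.8 -47.7] rot [-0.38  0.11 -0.23]
case [-97.7  48.1] z 167.5 F [-0.49  0.04 -0.44] t 5.9167
```

View pics/s5.png

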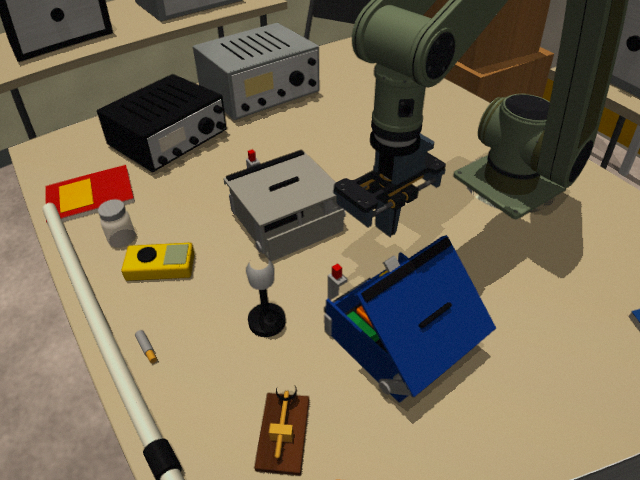

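View pics/w5.png

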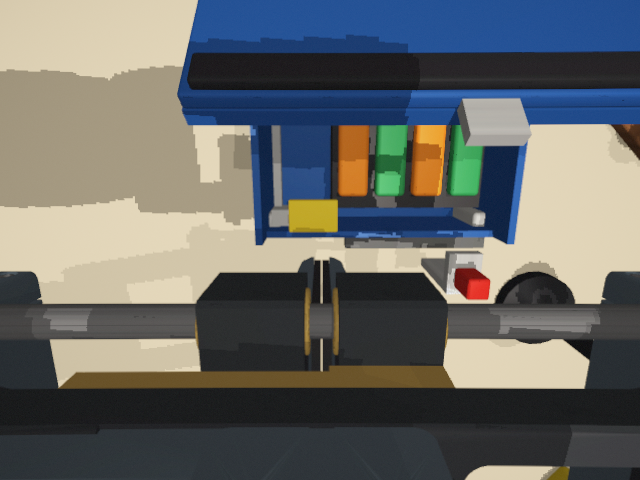

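The wrist view shows the pad at (313,215) seated lower beside its guide, with the lid still ajar. The finger is in front of the lid edge, left of the keeper. I'll approach and push.

```bash
python3 - <<'E'
from h import *
c=np.load('case.npz');s=state();im=grab_frame('wrist')
for st,cc,m in blobs(im,(22,150,100),(35,255,255),300)[:1]:
    for z in(72,88):
        a,b=onz('wrist',(st[0],cc[1]),z,s),onz('wrist',(st[0]+st[2],cc[1]),z,s);p=(a+b)/2
        print(z,st,'width',np.linalg.norm(a-b),'case',(c['R'].T@(p[:2]-c['t'])).round(1))
E
python3 -m handwheel '{"gripper":[1,1,1,1,1],"offset":[[0,2,-15],[0,2,-30],[0,2,-45],[0,2,-55],[0,2,-62]],"rot":[[0,0,0],[0,0,0],[0,0,0],[0,0,0],[0,0,0]]}'; python3 rel.py 40 45 166
```

```text
72 [ 290  200   50   33 1574] width 36.29012366185406 case [-75.4  52.3]
88 [ 290  200   50   33 1574] width 34.11112068039187 case [-72.5  52.1]
time_s: 6.48
ee_pos: [488.9, 151.3, 163.4]
ee_rot: [-81.9, 89.8, -167.6]
force: [0.5, -4.0, 3.3]
gripper_width: 0.4
off [ -2.6   2.5 -74.9] rot [-0.24  0.02  0.16]
case [-34.9  47.8] z 163.4 F [ 0.45 -4.04  3.29] t 6.4833
```

The pad reads as pressed (width 36.3 mm at z = 72), and the finger is in contact with the lid edge. I'll keep pushing.

```bash
python3 -m handwheel '{"gripper":[1,1,1,1,1],"offset":[[0,0,-8],[0,0,-16],[0,0,-24],[0,0,-32],[0,0,-40]],"rot":[[0,0,0],[0,0,0],[0,0,0],[0,0,0],[0,0,0]]}'; python3 rel.py 40 45 166
```

```text
time_s: 6.9
ee_pos: [486.7, 191.7, 164.7]
ee_rot: [-179.0, 90.0, 95.2]
force: [0.7, -0.4, 0.2]
gripper_width: 0.2
off [ -1.3   1.6 -34.4] rot [-0.29 -0.02  0.  ]
case [ 5.6 46.8] z 164.7 F [ 0.7  -0.38  0.25] t 6.9
```

```bash
python3 -m handwheel '{"gripper":[1,1,1,1,1],"offset":[[0,0,-8],[0,0,-16],[0,0,-24],[0,0,-32],[0,0,-40]],"rot":[[0,0,0],[0,0,0],[0,0,0],[0,0,0],[0,0,0]]}'; python3 rel.py 40 45 166;python3 - <<'E'
from h import *
cv2.imwrite('pics/s6.png',grab_frame('scene')[:,:,::-1])
E
```

```text
time_s: 7.32
ee_pos: [483.7, 231.7, 164.7]
ee_rot: [-113.4, 90.0, 160.9]
force: [0.1, -0.2, -0.3]
gripper_width: 0.5
off [-1.3  1.7  5.7] rot [-0.27 -0.    0.01]
case [45.7 46.7] z 164.7 F [ 0.07 -0.24 -0.32] t 7.3167
```

View pics/s6.png

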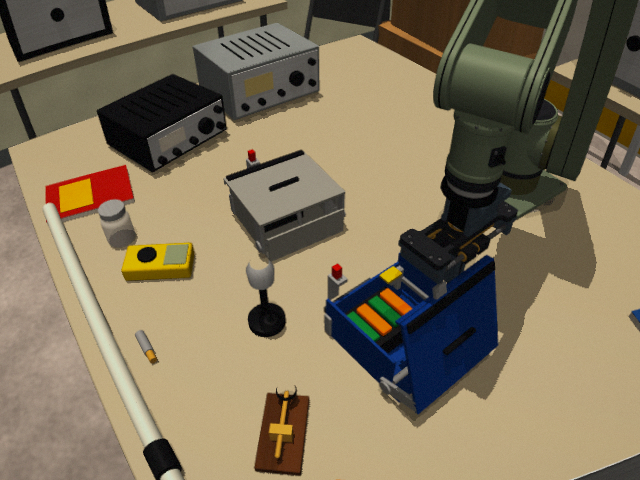

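The lid stands roughly upright, having swung away from the finger, and the case interior is visible. I'll retreat and check.

```bash
python3 -m handwheel '{"gripper":[1,1,1,1,1],"offset":[[0,0,20],[0,0,50],[-20,0,85],[-50,0,120],[-80,0,150]],"rot":[[0,0,0],[0,0,0],[0,0,0],[0,0,0],[0,0,0]]}'
python3 -m handwheel '{"gripper":[1,1,1,1,1],"offset":[[0,0,30],[0,-20,60],[0,-40,90],[0,-60,110],[0,-60,110]],"rot":[[0,0,0],[0,0,0],[0,0,0],[0,0,0],[0,0,0]]}'
python3 -m handwheel '{"gripper":[1,1,1,1,1],"offset":[[0,0,0],[0,0,0],[0,0,0],[0,0,0],[0,0,0]],"rot":[[0,0,0],[0,0,0],[0,0,0],[0,0,0],[0,0,0]]}';python3 - <<'E'
from h import *
cv2.imwrite('pics/s7.png',grab_frame('scene')[:,:,::-1])
cv2.imwrite('pics/t7.png',grab_frame('top')[:,:,::-1])
E
```

```text
time_s: 7.78
ee_pos: [493.7, 83.3, 241.1]
ee_rot: [-78.5, 89.8, -164.3]
force: [1.2, 0.9, -0.1]
gripper_width: 0.7
time_s: 8.2
ee_pos: [439.7, -32.1, 241.2]
ee_rot: [-55.3, 89.8, -141.3]
force: [0.0, 0.5, 0.1]
gripper_width: 0.6
time_s: 8.62
ee_pos: [443.4, -28.5, 240.9]
ee_rot: [-114.4, 90.0, 160.0]
force: [0.3, 0.4, 0.2]
gripper_width: 0.6
```

View pics/s7.png

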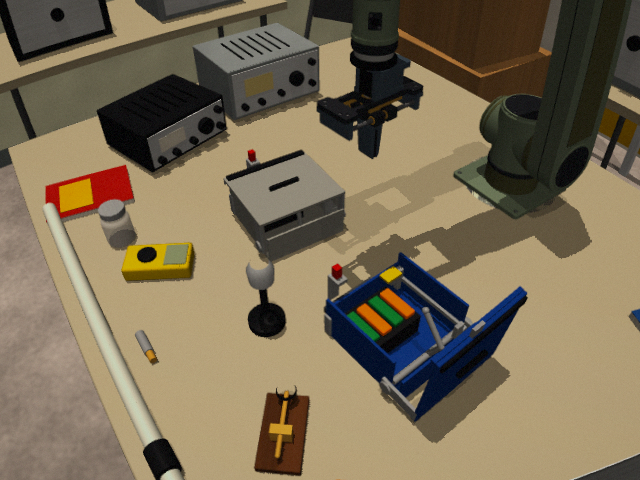

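View pics/t7.png

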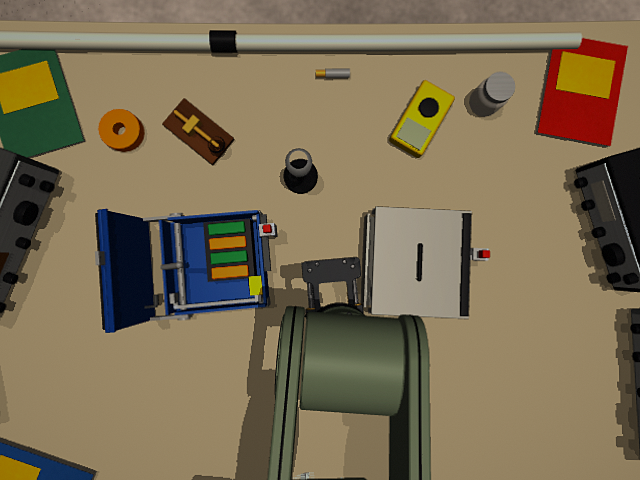

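The lid is fully over, with its edge at column ~98 in the top view. The mic is unmoved at (299,171), the grey case is shut, and the arm is clear. I'll do one last numeric check for angle and rest.

```bash
python3 -m handwheel '{"gripper":[1,1,1,1,1],"offset":[[0,0,0],[0,0,0],[0,0,0],[0,0,0],[0,0,0]],"rot":[[0,0,0],[0,0,0],[0,0,0],[0,0,0],[0,0,0]]}'>/dev/null
python3 - <<'E'
from h import *
c=np.load('case.npz')
a=cv2.imread('pics/t7.png')[:,:,::-1];b=grab_frame('top')
print('lid region diff',np.abs(a[190:340,80:280].astype(int)-b[190:340,80:280]).mean())
o=cv2.imread('pics/top0.png')[:,:,::-1]
print('mic diff',np.abs(o[140:200,275:325].astype(int)-b[140:200,275:325]).mean(),'grey',np.abs(o[200:325,370:500].astype(int)-b[200:325,370:500]).mean())
p=onz('top',(101,270),190);print('edge case',c['R'].T@(p[:2]-c['t']))
E
```

```text
lid region diff 1.0686222222222221
mic diff 13.140666666666666 grey 19.379241025641026
edge case [ 1.51851152e+02 -1.47256547e-01]
```

Run:
```python
from h import *
o=cv2.imread('pics/top0.png');b=grab_frame('top')[:,:,::-1]
cv2.imwrite('pics/cmp.png',np.hstack([cv2.resize(x[130:330,270:510],None,fx=1.6,fy=1.6) for x in(o,b)]))
g=lambda x:cv2.cvtColor(np.ascontiguousarray(x),cv2.COLOR_BGR2GRAY)
for n,(r0,r1,c0,c1) in dict(mic=(140,200,278,322),grey=(203,303,372,500)).items():
    R_=cv2.matchTemplate(g(b[r0-10:r1+10,c0-10:c1+10]),g(o[r0:r1,c0:c1]),cv2.TM_CCOEFF_NORMED);print(n,cv2.minMaxLoc(R_))
print(o[20:100,100:300].mean(),b[20:100,100:300].mean())
```

```text
mic (0.2361171394586563, 0.9996944069862366, (0, 20), (10, 10))
grey (0.0038395507726818323, 0.999514639377594, (0, 0), (10, 10))
105.13789583333333 121.98385416666666
```

View pics/cmp.png

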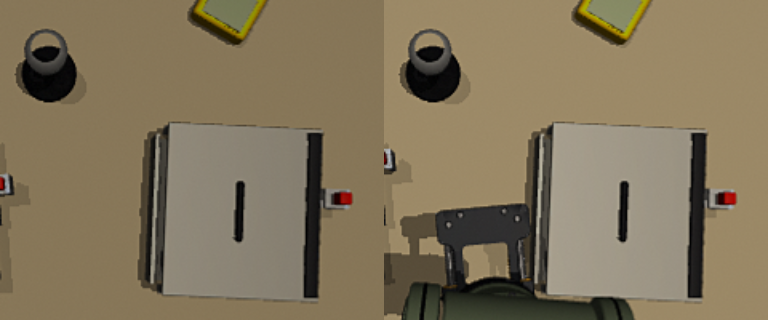

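The difference was only a global brightness change. The mic and grey case match the first picture with zero shift (correlation 0.999). Handing in.

```bash
python3 -c "
from workcell import *
print(job_done())"
```

```text
the job is handed in; nothing more can be done
None
```

The blue case is open and the job is handed in, about 9 s into the 48 s allowed; the hand-in gives no verdict.

I slid the red latch about 32 mm with the closed fingertips, and the lid popped up ajar. I then pressed the yellow catch to its stop, which I took from the force reaching 10 N at about 72 mm. Last, I pushed the lid's front edge over until it fell open, and backed the arm clear.

- **Lid:** its edge measured at case x = 152 mm, against about 153 expected at the 1.65 rad stop. It was still between two pictures about 0.5 s apart.
- **Catch:** the pad measured 36.3 mm wide when taken at 72 mm height, matching its known 36 mm, so it stayed down.
- **Grey case and mic:** both matched the first picture with zero pixel shift (correlation above 0.999). A plain picture difference first disagreed (13 for the mic, 19 for the grey case). The second picture was brighter overall, and part of the arm was in the grey case's crop.
- **Forces:** readings stayed at about 11 N or below, and nothing was touching the gripper at the end.

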